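# Sweep loose vial caps off the sorting board

## Robot

A 6-joint arm with a two-finger parallel gripper is mounted at the origin on the work surface. World frame = base frame: x ahead of the robot, y to its left, z up, the work surface at z = 0. Lengths are in mm, angles in degrees, forces in N, time in s.
With the tool pointing down it reaches from about 300 to 850 mm from the base axis. Payload 4.2 kg.
Tool frame: the origin (TCP) lies midway between the tips of the shut fingers; the grasp point (between the pads) lies 19 mm behind it (env.hold_point_z is the z of the grasp point in the tool frame, in mm); z points along the fingers, y is the direction in which the jaws open and shut (so a half turn about z gives the same grasp; the last joint's range is limited). The gripper opens to 91 mm and grips with 3 to 60 N. Pads are 32 mm wide; open, the fingers measure 118 mm over their backs; the gripper's body (76 mm by 178 mm) begins 60 mm behind the grasp point.
Start: joints at [-67.494, 18.312, 89.639, -0, 72.044, -1.146], TCP at [230.681, -526.716, 213.976] pointing down, gripper open.
Joint ranges: [-177.97, 177.97], [-48.28, 115.42], [12.27, 149.76], [-77.06, 257.06], [2.81, 150.46], [-146.56, 146.56]. Speed limits (degrees/s): [147.25, 147.25, 180, 180, 180, 180].

## Interface

Orientations are given as [roll, pitch, yaw] about the fixed x, y, z axes, in that order (R = Rz(yaw) Ry(pitch) Rx(roll)).
In Python, from workcell import env, grab_frame, camera_params, spotter gives the robot as it stands. The module is installed in compiled form; this text tells all that it offers.
- The arm moves only by the shell command python3 -m jog 'ROWS' [FORCE]. ROWS is text: rows parted by semicolons, each of 7 numbers parted by spaces: the turn, a rotation vector about the world's x, y, z in units of 5 degrees (1.0 is 5 degrees), then the shift along the world's x, y, z in units of 25 mm (1.0 is 25 mm), then the opening, from 0 (shut) to 1 (fully open). A call has 1 to 5 rows; each row is the pose to reach, as a shift and turn from the pose commanded when the call began; what a row does not reach only later rows make up. A row lasts 1/8 s, in which the tool goes at most 62.5 mm and 10.7 degrees, less where a joint would pass 70% of its speed; a pose out of reach is approached as far as the arm can. A call with a gripper value outside its range is refused whole. The fingers move at their own pace and stop on an object; FORCE is the grip in N (left out, the last holds). Time passes only in rows, so rows that repeat a pose let the fingers close. It gives the time, the measured TCP pose, the force and the opening at its end, in the units of the state.
- env.state(): the state, without advancing time (a new reading comes with each control period).
- grab_frame(name): name is "side" or "top" or "wrist"; returns the picture (480x640x3 uint8, red, green, blue); there is no depth.
- camera_params(name): a dict with "K" (3x3 intrinsics, pixels), "rvec" (rotation vector, rad) and "tvec" (3), from world to camera coordinates, as OpenCV has them. Camera axes: x right, y down, z forward; pixel columns grow to the right and rows downward; lengths in mm; the calibration is good to about 2 mm. A picture is of the moment at which its call begins: read the wrist's pose just before it. camera_params takes no time and is no camera call; for the wrist camera it gives the pose at the moment of the call.
- env.job_done(): hands the job in, once; it reports no verdict.
Trained networks look in the newest picture that a camera, given by its name, has taken for a name from the list of things; names that differ only in an ending like _2 or _b are one class to them, and where a whole thing is asked for, a point or a joint stands for the part that bears it (a point fixed in the world has none). Each returns a list of dicts, best first, with "conf" (0 to 1); they miss things now and then, are a little off and sometimes report something else, mostly with a low value. They report only what shows in the picture. A call takes as long as a camera call. They do not tell look-alikes from the thing itself.
- spotter.look_for(query, camera): "box" ([left, top, width, height] in pixels, round what is visible of it).
- spotter.trace(query, camera): "region" (480x640 bool, what is visible of it) and "box" ([left, top, width, height] in pixels, round what is visible of it).
The state is a dict: "time_s": time; "qpos": joint angles; "qvel": joint speeds; "effort": joint torques, N m; "ee_pos": TCP position; "ee_rot": TCP orientation; "force": force on the tool from outside, world axes, zero at the start; "torque": the same for the moment, N m; "gripper_width": finger opening in mm.
Only numpy, scipy, OpenCV 4.12 (cv2) and the standard library are available. Lean on these libraries where they do the work, as an engineer would, in place of code of your own. Each camera call takes 0.05 s, during which the arm holds its last target. There are 200 camera calls.

## Task

With the fingertips, sweep the three loose black screw caps across the white sorting board and over its open edge, so that all three drop into the steel catch tray. Push the caps only, never lift them off the board, and leave the stoppered amber vial on the board and the beaker and jar on the bench standing where they are.

Things in the scene. Friction and masses are not known exactly. Their poses are not given: they have to be found in the camera images.
- board: Fixed white sorting board, 262 mm along its x, 220 mm along its y, surface 35 mm above the bench. Origin: centre of its underside at bench height (z = 0), z up. Rims 6 mm thick and 8 mm high along both x ends and the -y edge (inner faces at x = +-125, y = -104 mm). The +y edge (y = 110 mm) is open: caps are swept to +y, over it, into the steel tray fixed there.
- board_edge (a point): Middle of the board's open edge, on the surface, 35 mm above the bench; same axes as the board.
- tray_floor (a point): Centre of the steel catch tray's inner floor, 4 mm above the bench, 31 mm below the board's surface; axes as the board. The tray is an open-topped trough right against the board's open edge, inside 254 mm along x and 110 mm along y; its three other walls are 4 mm thick and reach 45 mm above the bench (10 mm above the board's surface).
- cap0_center (a point): Centre of a loose black ribbed screw cap lying flat on the board: a disc 28 mm in diameter and 12 mm high, about 15 g; its centre is 6 mm above what it lies on. The three caps are alike; caps and vial stand in four lanes about 56 mm apart along the board's x, in any order. Slides with ordinary friction.
- cap1_center (a point): Centre of a loose black ribbed screw cap lying flat on the board: a disc 28 mm in diameter and 12 mm high, about 15 g; its centre is 6 mm above what it lies on. The three caps are alike; caps and vial stand in four lanes about 56 mm apart along the board's x, in any order. Slides with ordinary friction.
- cap2_center (a point): Centre of a loose black ribbed screw cap lying flat on the board: a disc 28 mm in diameter and 12 mm high, about 15 g; its centre is 6 mm above what it lies on. The three caps are alike; caps and vial stand in four lanes about 56 mm apart along the board's x, in any order. Slides with ordinary friction.
- cap0: The same loose cap as point cap0_center; origin at the centre of its underside.
- cap1: The same loose cap as point cap1_center; origin at the centre of its underside.
- cap2: The same loose cap as point cap2_center; origin at the centre of its underside.
- vial: Small stoppered amber glass vial standing upright on the board among the caps: 26 mm in diameter, 50 mm high with its narrower white cap, about 40 g, loose. Origin at the centre of its underside, z up. To be left alone.
- beaker: Empty clear glass beaker, 50 mm across the rim, 60 mm high, loose, standing on the bench behind the rimmed -y edge of the board. Origin at the centre of its underside. To be left alone.
- jar: Squat amber jar with a white lid, 48 mm in diameter, 65 mm high, loose, standing on the bench beyond the tray. Origin at the centre of its underside. To be left alone.
Not all that is in view belongs to the job. What is shaped like the cap2 but red is not meant.

How it is judged (in metres and radians):
At the end, for the whole second after the job is handed in: The centres of all three caps lie inside the catch tray's walls and less than 30 mm above the bench (below the board's surface), at rest (under 20 mm/s); vial, beaker and jar stand within 15 mm of where they were and within 0.2 rad of upright (x of cap0_center in the frame of tray_floor between -0.127 and 0.127 m and y of cap0_center in the frame of tray_floor between -0.055 and 0.055 m and height (world z) of each of cap0_center, cap1_center, cap2_center below 0.03 m and linear speed of each of cap0, cap1, cap2 below 0.02 m/s and x of cap1_center in the frame of tray_floor between -0.127 and 0.127 m and y of cap1_center in the frame of tray_floor between -0.055 and 0.055 m and x of cap2_center in the frame of tray_floor between -0.127 and 0.127 m and y of cap2_center in the frame of tray_floor between -0.055 and 0.055 m and distance of each of vial, beaker, jar from where it was at the start of the episode below 0.015 m and angle between each of vial, beaker, jar's own z axis and vertical below 0.2 rad); the robot touches nothing.
It fails at once if a cap is lifted: its centre comes more than 28 mm above the board's surface (height (world z) of any of cap0_center, cap1_center, cap2_center above 0.063 m).
It fails at once if the vial, beaker or jar is moved by more than 15 mm or tipped by more than 0.35 rad (distance of any of vial, beaker, jar from where it was at the start of the episode above 0.015 m or angle between any of vial, beaker, jar's own z axis and vertical above 0.35 rad).
It also fails if it takes over 54 s, if anything falls off the work surface, if the arm or the gripper's body presses on something with over 40 N, if the wrist force passes 120 N, or if a joint passes its speed limit or range.

## Working session

There is one attempt and no reset: what is moved stays moved. The work goes in short steps, Python scripts to look and compute and a shell command to move; the robot and the scene stay as the last step left them, time stands still between calls to the robot, and variables do not carry over. Pictures are saved under pics/ and viewed, about 8 in all and at most 12, crops included, and the job is handed in when it is done.

```bash
mkdir -p pics; cat > h.py <<'E'
import numpy as np,cv2
from workcell import env,grab_frame,camera_params,spotter
def ray(c,uv,z):
    p=camera_params(c);K=np.array(p["K"],float);R=cv2.Rodrigues(np.array(p["rvec"],float))[0];t=np.array(p["tvec"],float).ravel()
    d=R.T@np.linalg.inv(K)@np.array([uv[0],uv[1],1.]);o=-R.T@t
    return (o+d*(z-o[2])/d[2]).round(1)
def save(c,n):
    f=grab_frame(c);cv2.imwrite("pics/"+n,f[:,:,::-1]);return f
E
python3 - <<'E'
from h import *
for c in("top","side"):
    save(c,c+"0.png")
    for q in("cap0","vial","beaker","jar","board","tray_floor"):
        try:
            for d in spotter.look_for(q,c)[:6]:
                b=d["box"];u=(b[0]+b[2]/2,b[1]+b[3]/2)
                print(c,q,round(d["conf"],2),np.round(b),ray(c,u,41 if q=="cap0" else 35))
        except Exception as e: print(q,e)
print(env.state())
E
```

```text
top cap0 0.83 [324. 193.  17.  20.] [592.7  59.4  41. ]
top cap0 0.69 [310. 340.  18.  18.] [371.1  85.8  41. ]
top cap0 0.63 [319. 154.  16.  20.] [656.2  67.3  41. ]
top cap0 0.42 [190. 129. 239. 193.] [557.3  95.4  41. ]
top cap0 0.28 [356. 258.  18.  18.] [491.7  13.   41. ]
top vial 0.63 [344. 218.  14.  22.] [551.4  33.1  35. ]
top jar 0.95 [142. 227.  37.  34.] [534.  326.8  35. ]
top jar 0.74 [192. 127. 237. 194.] [561.3  95.7  35. ]
top jar 0.7 [349. 218.  12.  20.] [553.1  26.5  35. ]
top board 0.6 [191. 129. 239. 195.] [557.9  94.6  35. ]
top tray_floor 0.89 [191. 127. 236. 193.] [562.4  96.9  35. ]
side cap0 0.66 [345. 222.  15.  16.] [493.2  12.5  41. ]
side cap0 0.59 [280. 214.  17.  17.] [591.9  59.   41. ]
side cap0 0.59 [391. 298.  17.  19.] [359.6 105.   41. ]
side cap0 0.46 [248. 202.  16.  16.] [654.5  65.   41. ]
side beaker 0.76 [355. 146.  29.  41.] [ 543.4 -144.6   35. ]
side jar 0.91 [189. 347.  45.  50.] [531.3 329.1  35. ]
side jar 0.51 [157. 160. 241. 217.] [554.5 142.5  35. ]
side board 0.59 [159. 158. 240. 220.] [553.5 140.7  35. ]
side tray_floor 0.77 [158. 163. 241. 218.] [549.8 146.7  35. ]
side tray_floor 0.71 [248. 205.  17.  15.] [654.6  65.7  35. ]
{'time_s': 0.7, 'qpos': array([-6.74953949e+01,  1.83085062e+01,  8.96397835e+01,  9.19164350e-04,
        7.20421566e+01, -1.14717716e+00]), 'qvel': array([ 0.00399144, -0.04292768,  0.09543831, -0.01875795,  0.01531888,
       -0.0260036 ]), 'effort': array([-6.34000935e-04, -4.12235677e+01, -2.32192415e+01,  7.25826505e-02,
        3.75401729e-02, -6.77512745e-06]), 'ee_pos': array([ 230.67685751, -526.71811958,  214.00466147]), 'ee_rot': array([ 1.79990431e+02, -6.82985579e-04,  2.36514990e+01]), 'force': array([-0.17145261,  0.29320101, -0.15792306]), 'torque': array([ 0.01543062, -0.01435147,  0.04669887]), 'gripper_width': 91.40074372380906}
```

View pics/top0.png

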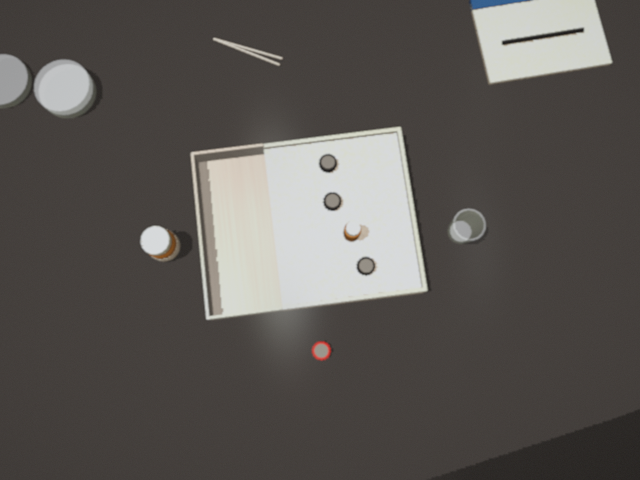

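View pics/side0.png

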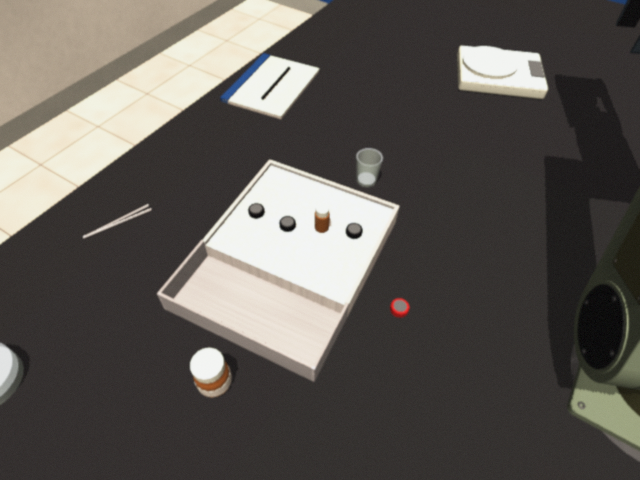

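The top view shows the board with its open edge from (264,146) to (284,307) and the tray to its left. The three caps are at (332,203), (328,163) and (366,267), with the vial at (351,230) between the lower two. The red cap at (321,351), off the board, is a decoy. The side view agrees.

```bash
python3 - <<'E'
from h import *
for n,u,z in(("e1",(264,146),35),("e2",(284,307),35),("r1",(402,129),43),("r2",(427,291),43),("t1",(192,153),45),("t2",(208,319),45)): print(n,ray("top",u,z))
print("side rim",ray("side",(272,162),43),ray("side",(399,208),43),"edge",ray("side",(208,243),35))
for c in("top","side"):
    f=grab_frame(c)
    for d in spotter.trace("vial",c)[:2]:
        ys,xs=np.nonzero(d["region"]);print(c,d["conf"],d["box"],xs.mean(),ys.mean())
b=lambda u,z:ray("side",u,z)
print("vial side bottom z35",b((321.5,230),35),"mid z55",b((321.5,221),57),"top85",b((322,209),85),"top view top85",ray("top",(353,227),85))
e=ray("top",(264,146),35)-ray("top",(284,307),35);print("board x yaw",np.degrees(np.arctan2(e[1],e[0])))
E
```

```text
e1 [689.4 166.7  35. ]
e2 [433.7 137.5  35. ]
r1 [710.3 -53.3  43. ]
r2 [452.8 -78.8  43. ]
t1 [676.8 279.1  45. ]
t2 [417.6 250.6  45. ]
side rim [701.8 -46.2  43. ] [448.3 -72.7  43. ] edge [680.1 163.3  35. ]
top 0.67 [345.3, 219.0, 14.7, 22.1] 351.1958762886598 230.67353951890036
top 0.6 [193.2, 126.0, 234.0, 195.3] 304.36617692676464 223.68117086376583
side 0.59 [316.5, 205.0, 14.6, 28.5] 321.09706546275396 218.33634311512415
side 0.31 [189.6, 347.9, 43.4, 45.7] 210.01555104800542 371.9918864097363
vial side bottom z35 [538.5  37.6  35. ] mid z55 [539.5  36.9  57. ] top85 [540.2  35.6  85. ] top view top85 [545.2  32.4  85. ]
board x yaw 6.51474603725403
```

```bash
python3 -m jog '0 0 14.5 10.7 19.6 0 0.2; 0 0 14.5 10.7 19.6 0 0.2; 0 0 14.5 10.7 19.6 0 0.2; 0 0 14.5 10.7 19.6 0 0.2; 0 0 14.5 10.7 19.6 0 0.2'; python3 -c "
from h import *
s=env.state();print(s['ee_pos'],s['ee_rot'],s['gripper_width'],s['time_s'])"
```

```text
time_s: 1.52
ee_pos: [381.2, -250.7, 214.3]
ee_rot: [179.9, 0.0, 77.7]
force: [0.3, -0.9, -1.0]
gripper_width: 44.1
[ 381.18397876 -250.73241813  214.26357428] [1.79933689e+02 1.70616514e-02 7.76915507e+01] 44.07130488447295 1.525
```

```bash
python3 -m jog '0 0 3.6 4.5 8.3 0 0.2; 0 0 3.6 4.5 8.3 0 0.2; 0 0 3.6 4.5 8.3 0 0.2; 0 0 3.6 4.5 8.3 0 0.2; 0 0 3.6 4.5 8.3 -2 0.2'; python3 - <<'E'
from h import *
s=env.state();print(s['ee_pos'],s['ee_rot'],s['gripper_width'],s['time_s'])
save("wrist","w1.png")
for d in spotter.look_for("cap0","wrist")[:5]:
    b=d["box"];print(d["conf"],np.round(b),ray("wrist",(b[0]+b[2]/2,b[1]+b[3]/2),44))
E
```

```text
time_s: 2.15
ee_pos: [497.7, -42.4, 166.6]
ee_rot: [179.4, 0.1, 95.6]
force: [0.0, -0.8, -1.4]
gripper_width: 18.1
[497.74423364 -42.36086134 166.55090178] [1.79378199e+02 8.66081100e-02 9.56399151e+01] 18.117028392179215 2.15
0.69 [448.  76.  46.  45.] [576.8  62.8  44. ]
0.68 [539.  84.  47.  41.] [638.6  65.2  44. ]
0.56 [301. 141.  39.  40.] [481.1  12.1  44. ]
0.44 [239.   0. 401. 276.] [560.7  35.7  44. ]
```

View pics/w1.png

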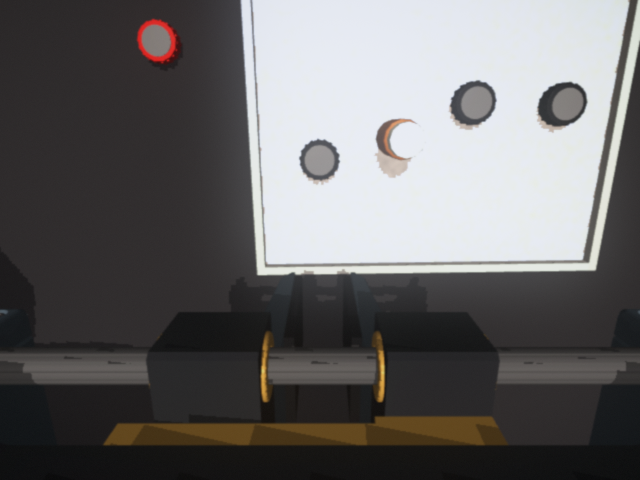

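Wrist view: cap C at (320,160) lies in the fingers' centre plane (column 322). The vial is at (402,139), and the other caps are at (473,103) and (563,104). The arm was still settling, so I'll measure again at rest.

```bash
python3 -m jog '0 0 0 0 0 -2.4 0.2;0 0 0 0 0 -2.4 0.2;0 0 0 0 0 -2.4 0.2; 0 0 0 0 0 -2.4 0.2'; python3 - <<'E'
from h import *
s=env.state();print(s['ee_pos'],s['ee_rot'],s['gripper_width'],s['time_s'])
for c in("wrist","top"):
  f=grab_frame(c)
  for q in("cap0","vial"):
   for d in spotter.look_for(q,c)[:5]:
    b=d["box"];print(c,q,d["conf"],np.round(b),ray(c,(b[0]+b[2]/2,b[1]+b[3]/2),44 if q=="cap0" else 80))
E
```

```text
time_s: 2.75
ee_pos: [494.6, -45.4, 106.5]
ee_rot: [179.7, 0.1, 95.3]
force: [0.1, -1.1, 0.3]
gripper_width: 18.4
[494.64009069 -45.40158555 106.46781577] [1.79729276e+02 5.55414362e-02 9.53346311e+01] 18.351709685299692 2.75
wrist cap0 0.88 [302. 137.  48.  53.] [490.2  14.3  44. ]
wrist cap0 0.8 [488.  58.  63.  61.] [590.4  63.3  44. ]
wrist cap0 0.76 [601.  63.  38.  56.] [645.   67.3  44. ]
wrist cap0 0.65 [97.  0. 57. 49.] [380.3  74.9  44. ]
wrist vial 0.73 [395. 111.  71.  52.] [537.1  34.   80. ]
top cap0 0.82 [318. 155.  17.  22.] [651.9  68.1  44. ]
top cap0 0.81 [310. 342.  16.  18.] [368.2  86.7  44. ]
top cap0 0.75 [323. 192.  16.  19.] [593.6  62.4  44. ]
top cap0 0.62 [356. 260.  18.  14.] [490.4  13.7  44. ]
top vial 0.87 [346. 219.  14.  21.] [542.7  32.7  80. ]
```

```bash
python3 -m jog '0 0 0.15 0.1 0 -1.6 0.2; 0 0 0.15 0.1 0 -2.65 0.2; 0 0 0.15 0.1 0 -2.65 0.2;0 0 0.15 0.1 0 -2.65 0.2; 0 0 0.15 0.1 0 -2.65 0.2'
```

```text
time_s: 3.68
ee_pos: [495.7, -45.0, 38.3]
ee_rot: [179.9, 0.0, 96.1]
force: [0.2, 0.3, -0.3]
gripper_width: 18.0
```

```bash
python3 -m jog '0 0 0 -0.08 0.8 0 0.2; 0 0 0 -0.16 1.6 0 0.2; 0 0 0 -0.24 2.4 0 0.2; 0 0 0 -0.32 3.2 0 0.2; 0 0 0 -0.4 4 0 0.2' && python3 -m jog '0 0 0 -0.08 0.8 0 0.2; 0 0 0 -0.16 1.6 0 0.2; 0 0 0 -0.24 2.4 0 0.2; 0 0 0 -0.32 3.2 0 0.2; 0 0 0 -0.4 4 0 0.2' && python3 -m jog '0 0 0 0 0 0 0.2;0 0 0 0 0 2.8 0.2; 0 0 0 0 0 2.8 0.2;0 0 0 0 0 2.8 0.2'; python3 - <<'E'
from h import *
for c in("side","top"):
  save(c,c+"1.png")
  for d in spotter.look_for("cap0",c)[:5]:
    b=d["box"];print(c,d["conf"],np.round(b),ray(c,(b[0]+b[2]/2,b[1]+b[3]/2),44))
E
```

```text
time_s: 4.3
ee_pos: [485.5, 55.7, 38.2]
ee_rot: [179.9, 0.0, 96.1]
force: [-0.2, -0.1, 0.3]
gripper_width: 18.4
time_s: 4.92
ee_pos: [475.5, 155.8, 38.2]
ee_rot: [180.0, -0.0, 96.1]
force: [-0.2, 0.8, 0.2]
gripper_width: 18.4
time_s: 5.42
ee_pos: [475.5, 154.5, 108.2]
ee_rot: [179.9, -0.0, 96.1]
force: [-0.7, -0.5, -0.3]
gripper_width: 18.1
side 0.81 [389. 302.  19.  13.] [360.6 107.8  44. ]
side 0.67 [303. 306.  15.  15.] [465.2 186.   44. ]
top 0.49 [322. 193.  20.  20.] [591.7  61.3  44. ]
```

View pics/side1.png

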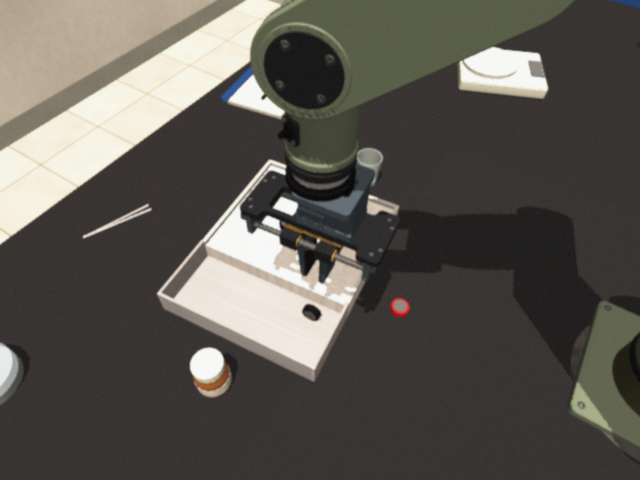

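Cap C is in the tray, at (311,312). Next is cap A, starting behind it at about (597,16).

```bash
python3 -m jog '0 0 0 2 -2.2 0 0.2; 0 0 0 3.7 -4.2 0 0.2; 0 0 0 4.9 -5.6 0 0.2; 0 0 0 4.9 -5.6 0 0.2; 0 0 0 4.9 -5.6 0 0.2' && python3 - <<'E'
from h import *
f=grab_frame("wrist");s=env.state();print(s["ee_pos"],s["ee_rot"])
for q in("cap0","vial"):
   for d in spotter.look_for(q,"wrist")[:3]:
    b=d["box"];print(q,d["conf"],np.round(b),ray("wrist",(b[0]+b[2]/2,b[1]+b[3]/2),44 if q=="cap0" else 80))
E
```

```text
time_s: 6.25
ee_pos: [596.7, 15.2, 106.4]
ee_rot: [-179.8, -0.0, 96.1]
force: [-0.0, -0.4, 0.1]
gripper_width: 18.2
[596.50576253  15.77369172 106.71468298] [-1.79845240e+02 -3.79150972e-02  9.61427243e+01]
cap0 0.9 [301. 157.  49.  53.] [592.1  63.8  44. ]
cap0 0.69 [403. 162.  58.  50.] [654.3  68.6  44. ]
cap0 0.23 [ 23.   0. 511. 350.] [565.   65.8  44. ]
vial 0.72 [194. 203.  68.  61.] [545.5  38.3  80. ]
vial 0.51 [409. 160.  52.  52.] [645.7  73.5  80. ]
```

```bash
python3 -m jog '0 0 0 0 0 -1.4 0.2; 0 0 0 0 0 -2.7 0.2; 0 0 0 0 0 -2.7 0.2; 0 0 0 0 0 -2.7 0.2' && python3 -m jog '0 0 0 -0.06 0.6 0 0.2; 0 0 0 -0.12 1.2 0 0.2; 0 0 0 -0.18 1.8 0 0.2; 0 0 0 -0.24 2.4 0 0.2; 0 0 0 -0.32 3.2 0 0.2' && python3 -m jog '0 0 0 -0.07 0.7 0 0.2; 0 0 0 -0.14 1.4 0 0.2; 0 0 0 -0.21 2.1 0 0.2; 0 0 0 -0.28 2.7 0 0.2; 0 0 0 -0.28 2.7 0 0.2' && python3 -m jog '0 0 0 0 0 2.8 0.2; 0 0 0 0 0 2.8 0.2;0 0 0 0 0 2.8 0.2'; python3 - <<'E'
from h import *
for c in("side","top"):
  save(c,c+"2.png")
  for d in spotter.look_for("cap0",c)[:5]:
    b=d["box"];print(c,d["conf"],np.round(b),ray(c,(b[0]+b[2]/2,b[1]+b[3]/2),44))
E
```

```text
time_s: 6.9
ee_pos: [598.5, 15.7, 41.5]
ee_rot: [179.9, 0.0, 96.2]
force: [-0.1, -0.3, 0.7]
gripper_width: 18.5
time_s: 7.52
ee_pos: [589.8, 96.3, 40.3]
ee_rot: [180.0, 0.0, 96.1]
force: [-1.2, -0.4, 0.7]
gripper_width: 18.4
time_s: 8.15
ee_pos: [582.8, 163.7, 40.2]
ee_rot: [180.0, 0.0, 96.2]
force: [0.1, 0.6, 0.3]
gripper_width: 17.9
time_s: 8.52
ee_pos: [583.1, 162.1, 110.7]
ee_rot: [179.9, 0.0, 96.1]
force: [-0.0, 0.2, 0.0]
gripper_width: 18.2
side 0.86 [392. 296.  17.  20.] [360.1 103.4  44. ]
side 0.75 [302. 305.  19.  14.] [464.9 182.7  44. ]
side 0.72 [237. 284.  17.  19.] [564.2 210.   44. ]
top 0.62 [324. 153.  12.  20.] [656.9  63.   44. ]
```

View pics/side2.png

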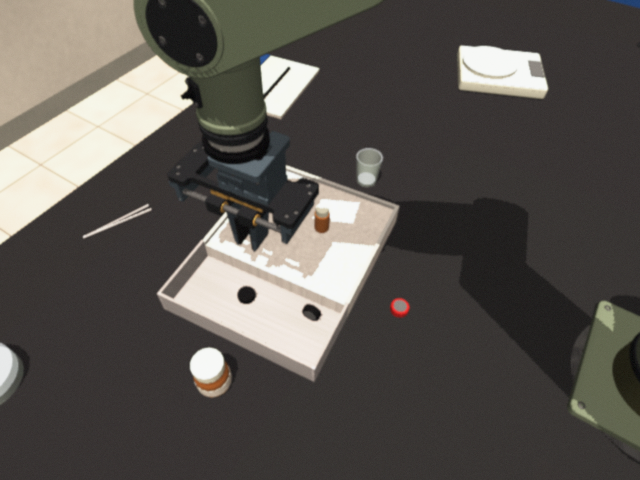

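Caps A (246,295) and C (311,312) are both in the tray, and the vial still stands. Next is cap B.

```bash
python3 -m jog '0 0 0 1.2 -2.2 0 0.2; 0 0 0 2.3 -4.2 0 0.2; 0 0 0 3.05 -5.7 0 0.2; 0 0 0 3.05 -5.7 0 0.2; 0 0 0 3.05 -5.7 0 0.2' && python3 - <<'E'
from h import *
f=grab_frame("wrist");s=env.state();print(s["ee_pos"],s["ee_rot"])
for d in spotter.look_for("cap0","wrist")[:3]:
    b=d["box"];print(d["conf"],np.round(b),ray("wrist",(b[0]+b[2]/2,b[1]+b[3]/2),44))
E
```

```text
time_s: 9.35
ee_pos: [658.3, 20.4, 109.1]
ee_rot: [-179.9, -0.0, 96.1]
force: [-0.5, 0.0, -0.8]
gripper_width: 18.3
[658.28919607  20.89594645 109.36186244] [-1.79891169e+02 -3.34674086e-02  9.61493885e+01]
0.85 [302. 158.  48.  52.] [654.9  68.2  44. ]
```

```bash
python3 -m jog '0 0 0 0 0 -1.4 0.2; 0 0 0 0 0 -2.8 0.2; 0 0 0 0 0 -2.8 0.2; 0 0 0 0 0 -2.8 0.2' && python3 -m jog '0 0 0 -0.06 0.6 0 0.2; 0 0 0 -0.12 1.2 0 0.2; 0 0 0 -0.18 1.8 0 0.2; 0 0 0 -0.24 2.4 0 0.2; 0 0 0 -0.32 3.2 0 0.2' && python3 -m jog '0 0 0 -0.07 0.7 0 0.2; 0 0 0 -0.14 1.4 0 0.2; 0 0 0 -0.21 2.1 0 0.2; 0 0 0 -0.28 2.8 0 0.2; 0 0 0 -0.28 2.8 0 0.2' && python3 -m jog '0 0 0 0 0 2.8 0.2; 0 0 0 0 0 2.8 0.2;0 0 0 -2 -5 4 0.2; 0 0 0 -2 -5 4 0.2; 0 0 0 -2 -8 4 0.2' && python3 -m jog '0 0 0 -4 -4 1 0.2; 0 0 0 -4 -8 1 0.2; 0 0 0 -4 -10 1 0.2; 0 0 0 -4 -10 1 0.2; 0 0 0 -4 -10 1 0.2'; python3 - <<'E'
from h import *
for c in("side","top"):
  save(c,c+"3.png")
  for q in("cap0","vial","beaker","jar"):
   for d in spotter.look_for(q,c)[:4]:
    b=d["box"];print(c,q,round(d["conf"],2),np.round(b),ray(c,(b[0]+b[2]/2,b[1]+b[3]/2),10 if q=="cap0" else 35))
E
```

```text
time_s: 9.95
ee_pos: [659.5, 20.9, 41.3]
ee_rot: [179.9, 0.0, 96.2]
force: [-0.6, -0.2, 0.5]
gripper_width: 18.1
time_s: 10.58
ee_pos: [651.0, 101.2, 40.3]
ee_rot: [180.0, 0.0, 96.1]
force: [0.8, 0.3, 0.8]
gripper_width: 18.4
time_s: 11.2
ee_pos: [644.0, 171.5, 40.2]
ee_rot: [180.0, -0.0, 96.2]
force: [1.1, -0.4, 1.2]
gripper_width: 18.4
time_s: 11.82
ee_pos: [594.2, -7.2, 140.1]
ee_rot: [180.0, 0.0, 96.2]
force: [1.4, 0.4, 0.1]
gripper_width: 18.4
time_s: 12.45
ee_pos: [493.9, -258.9, 164.2]
ee_rot: [-180.0, 0.0, 95.9]
force: [0.8, 0.8, -0.5]
gripper_width: 18.2
side cap0 0.72 [236. 284.  16.  20.] [582.6 196.9  10. ]
side cap0 0.65 [202. 270.  22.  18.] [640.2 202.8  10. ]
side cap0 0.58 [392. 298.  16.  17.] [363.9  83.9  10. ]
side cap0 0.54 [301. 305.  17.  13.] [477.5 168.4  10. ]
side vial 0.71 [316. 202.  15.  31.] [549.2  11.8  35. ]
side beaker 0.87 [359. 147.  28.  39.] [ 539.4 -148.8   35. ]
side jar 0.72 [187. 346.  46.  48.] [533.8 328.2  35. ]
top cap0 0.76 [239. 206.  20.  20.] [580.5 194.1  10. ]
top cap0 0.7 [232. 172.  17.  21.] [637.8 207.6  10. ]
top cap0 0.61 [254. 274.  11.  16.] [474.6 176.3  10. ]
top cap0 0.48 [312. 338.  15.  20.] [370.7  85.7  10. ]
top vial 0.86 [344. 218.  18.  23.] [551.6  29.8  35. ]
top vial 0.73 [259. 274.   8.  16.] [472.6 169.1  35. ]
top beaker 0.55 [446. 208.  39.  36.] [ 552.8 -145.1   35. ]
top jar 0.9 [143. 226.  39.  35.] [534.9 324.4  35. ]
```

View pics/side3.png

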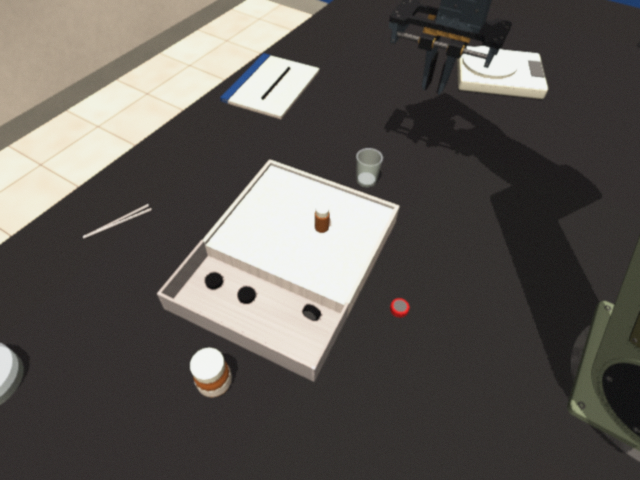

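View pics/top3.png

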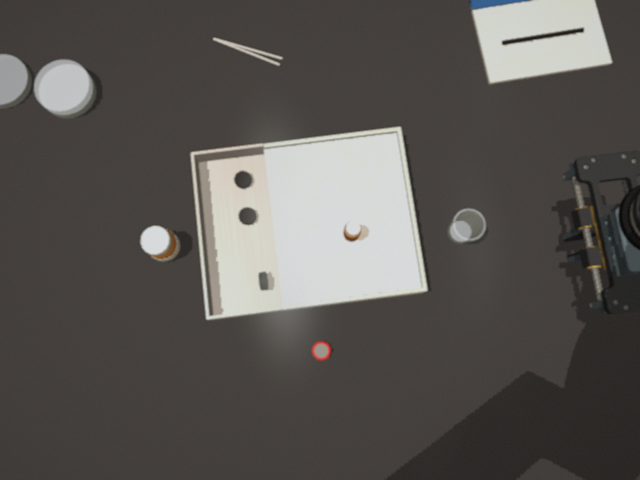

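All three caps are in the tray. Cap C at (264,281) stands on its rim, so its centre is about 18 mm up, and it hasn't moved since the first sweep. The vial, beaker and jar are unchanged and the arm is clear.

```bash
python3 -c "
from workcell import env
print(env.job_done(),env.state()['time_s'])"
```

```text
the job is handed in; nothing more can be done
the job is handed in; nothing more can be done
```

All three black caps are in the steel tray, and I handed the job in at about 13 s of the 54 s allowed. I swept each cap along its lane with the fingers about 18 mm apart and the tips 3–5 mm above the board, then moved the arm clear.

**Caps:** The last side and top pictures both show the three caps inside the tray walls. Two lie flat. The first one swept stands on its rim near the board's edge. By geometry its centre should be about 14 mm above the tray floor, so about 18 mm above the bench, under the 30 mm limit; I did not measure it directly. Its detected position changed by no more than about 3 mm after its sweep.

**Vial, beaker and jar:** All three stand upright, and their detected boxes match the first pictures to within about 4 pixels, roughly 4 mm. The top camera missed the beaker at the start, so its before-and-after comparison rests on the side camera.

**Forces:** The force readings at the end of each move stayed within about 2 N.

**Check that disagreed:** The first wrist-camera reading put the first cap about 11 mm off in x because the arm was still settling. A second reading at rest agreed with the other cameras to about 2 mm.

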